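# Change the charger in the sprung test jig and hold it down on the probes

### The job

Unload the tested charger from the spring-mounted cradle of the test jig and set it down flat in the empty half of the grey tray, dropping neither charger on the way. Then load the untested charger from the tray into the cradle, lying flat with its two metal pins over the jig's two brass probes, and push it down until the cradle is fully down on its stops. The springs lift the charger off the probes as soon as it is let go, so finish while still holding it pressed down.

Things in the scene. Friction and masses are not known exactly. Their poses are not given: they have to be found in the camera images.
- tested_centre (a point): Centre (half-way up) of the tested charger, a black plug-in charger that sits in the jig's cradle at the start. Body 51 x 43 x 22 mm (x, y, z), 45 g; this point is the middle of the body. +x points to the end where two flat metal pins, 13 mm apart, stick out 15 mm half-way up (nothing can touch them); the -x end has a USB socket. z is up.
- untested_centre (a point): Centre (half-way up) of the untested charger, the same as the tested one in shape, size and axes (body 51 x 43 x 22 mm, 30 to 65 g, pins towards +x). It lies flat in the tray half nearer the robot, turned up to 1.2 rad either way from the tray.
- untested_pins (a point): Point between the tips of the untested charger's two metal pins, 40 mm along +x from its body's centre, half-way up.
- cradle_seat (a point): Centre of the floor of the pocket in the jig's brown cradle (88 x 76 mm, on four springs); moves with the cradle, at rest 40 mm above the bench. A charger stands on this floor, its centre 11 mm above, its x axis along this x, which points to the two brass probes; z is up. Pocket 54 x 46 mm: 1.5 mm play each side of a charger.
- probe_tips (a point): Point between the tips of the two brass probes, fixed, 36 mm along x from the pocket's centre. The jig is fixed; aluminium base 116 x 96 mm. Round the pocket stand eight corner pieces 10 mm high, the upper 5 mm sloped as lead-in; on the +y and -y sides a gap 35 mm wide between them leaves room for fingers down to the floor. Screw heads at the corners: 5 mm above the floor.
- cradle (a joint): Travel of the cradle in m: 0 at rest, grows as it is pressed straight down, 0.010 on its hard stops, where the probes touch the pins. It takes about 4 N to start it and 11 N to bring it to the stops; it springs back when released.
- tray_centre (a point): Centre of the floor (3 mm above the bench) of the fixed grey tray, inner size 164 x 104 mm (x, y), walls 3 mm thick, rim 10 mm above the bench. The untested charger lies in the -x half, nearer the robot; the +x half is empty, its middle 41 mm from this point along +x. z is up.
There are look-alikes about, which are no part of the job. What is shaped like the part that bears tested_centre but orange is not meant.

How it is judged:
By the outcome, as a careful person would: the job done as asked, in the order asked, and still so for the second after the job is handed in, while the arm keeps its last pose, push and grip.
It also fails if it takes over 54 s, if anything falls off the work surface, if the arm or the gripper's body presses on something with over 40 N, if the wrist force passes 120 N, or if a joint passes its speed limit or range.

### The arm

A 6-joint arm with a two-finger parallel gripper is mounted at the origin on the work surface; the furniture and walls round the work are solid. World frame = base frame: x ahead of the robot, y to its left, z up, the work surface at z = 0. Lengths are in m, angles in rad, forces in N, time in s.
With the tool pointing down it reaches from about 0.3 to 0.875 m from the base axis. Payload 6.4 kg.
Tool frame: the origin (TCP) lies between the finger pads; the fingertips stand 19 mm ahead of it and the grasp point (between the pads) is the TCP (ctrl.tips_ahead is the z of the fingertips in the tool frame, in m); z points along the fingers, y is the line along which they close (so a half turn about z gives the same grasp; the last joint's range is limited). The gripper opens to 85 mm and grips with 20 to 120 N. Pads are 22 mm wide; open, the fingers measure 114 mm over their backs; the gripper's body (76 mm by 85 mm) begins 54 mm behind the grasp point. The pads swing forward as they close: fully open they stand 13 mm farther back than shut.
Start: joints at [1.063, 0.181, 1.607, -0, 1.354, -0.206], TCP at [0.171, 0.549, 0.25] pointing down, gripper open.
Joint ranges: [-2.99, 2.99], [-0.89, 2.07], [0.3, 2.58], [-1.14, 4.28], [0, 2.63], [-3.12, 3.12]. Speed limits (rad/s): [2.57, 2.57, 3.01, 3.14, 3.14, 3.14].

### API

Orientations are given as a unit quaternion [w, x, y, z].
In Python, from bench import readout, vision, ctrl gives the robot as it stands.
- The arm moves only by the tool play_rows, never from a script. Its arguments are lists of equal length, an entry for each row: "xyz": the shift along the tool's x, y, z in mm, a list of three; "rot": the turn, a rotation vector about the tool's x, y, z in rad, a list of three; "grip": the opening, from 0 (shut) to 1 (fully open). In form: {"xyz": [[x, y, z], ...], "rot": [[rx, ry, rz], ...], "grip": [grip, ...]}. A call has exactly 10 rows; each row is the pose to reach, as a shift and turn from the pose commanded when the call began, along the tool's axes at that moment; what a row does not reach only later rows make up. A row lasts 1/8 s, in which the tool goes at most 62.5 mm and 10.7 degrees, less where a joint would pass 70% of its speed; a pose out of reach is approached as far as the arm can. A call with a gripper value outside its range is refused whole. The fingers move at their own pace and stop on an object; the grip force is fixed at half the most. Time passes only in rows, so rows that repeat a pose let the fingers close, or fill a call up. It gives the time, the measured TCP pose, the force, the opening and the grip force at its end, in the units of the state.
- readout.get_obs(): the state, without advancing time (a new reading comes with each control period).
- vision.camera(name): name is "side" or "top" or "wrist"; returns a dict with "color" (480x640x3 uint8, red, green, blue), "depth" (480x640 float32, m along the optical axis (not along the pixel's ray), 0 where there is no reading), "camera_matrix" (3x3 intrinsics, pixels), "extrinsics" (4x4, takes a point from camera to world coordinates); the wrist camera has in their place "hand_eye" (4x4, takes a point from camera to tool coordinates, whose origin is the TCP and whose axes are the flange's). Camera axes: x right, y down, z forward; pixel columns grow to the right and rows downward; lengths in m; the calibration is good to about 2 mm. A picture is of the moment at which its call begins: read the wrist's pose just before it.
- ctrl.hand_in(): hands the job in; it is judged then, once.
The state is a dict: "time_s": time; "q": joint angles; "dq": joint speeds; "joint_efforts": joint torques, N m; "eef_pos": TCP position; "eef_rot": TCP orientation; "wrist_force": force on the tool from outside, world axes, zero at the start; "torque": the same for the moment, N m; "opening": opening from 0.0 (shut) to 1.0 (fully open); "grasp_force": force on a finger pad.
Only numpy, scipy, OpenCV 4.12 (cv2) and the standard library are available. Lean on these libraries where they do the work, as an engineer would, in place of code of your own. Each camera call takes 0.05 s, during which the arm holds its last target. There are 200 camera calls.

## Working session

There is one attempt and no reset: what is moved stays moved. The work goes in short steps, Python scripts to look and compute and a tool call to move; the robot and the scene stay as the last step left them, time stands still between calls to the robot, and variables do not carry over. Pictures are saved under pics/ and viewed, at most 10 in all, crops included, and the job is handed in when it is done.

Besides the shell and the picture viewer there is one more tool, called after "Emit:" in YAML: its name, and indented under it one key for each argument. play_rows: Moves the arm, as the interface text tells. Its arguments: {"type":"object","properties":{"xyz":{"type":"array","items":{"type":"array","items":{"type":"number"}}},"rot":{"type":"array","items":{"type":"array","items":{"type":"number"}}},"grip":{"type":"array","items":{"type":"number"}}},"required":["xyz","rot","grip"]}

```bash
mkdir -p pics; cat > h.py <<'E'
import numpy as np, cv2
from bench import readout, vision, ctrl
from scipy.spatial.transform import Rotation as R
def T():
    o=readout.get_obs(); q=o["eef_rot"]; M=np.eye(4)
    M[:3,:3]=R.from_quat([q[1],q[2],q[3],q[0]]).as_matrix(); M[:3,3]=o["eef_pos"]; return M
def cam(n):
    t=T(); c=vision.camera(n)
    c["E"]=c["extrinsics"] if n!="wrist" else t@np.array(c["hand_eye"]); return c
def save(c,f,box=None,s=1):
    im=c["color"][:,:,::-1]
    if box: im=im[box[1]:box[3],box[0]:box[2]]
    cv2.imwrite(f,cv2.resize(im,None,fx=s,fy=s,interpolation=cv2.INTER_CUBIC))
def ray(c,u,v,z):
    "pixel -> world at height z"
    E=np.array(c["E"]);d=E[:3,:3]@np.linalg.solve(c["camera_matrix"],[u,v,1]);o=E[:3,3]
    return o+d*(z-o[2])/d[2]
def dep(c,u,v):
    d=np.median(c["depth"][int(v)-1:int(v)+2,int(u)-1:int(u)+2]);E=np.array(c["E"])
    return E[:3,:3]@(np.linalg.solve(c["camera_matrix"],[u,v,1])*d)+E[:3,3]
E
python3 - <<'E'
from h import *
import pickle
o=readout.get_obs(); print({k:np.round(v,3) for k,v in o.items()},ctrl.tips_ahead)
for n in("top","wrist"):
    c=cam(n); save(c,f"pics/{n}0.png"); pickle.dump(c,open(n+"0.pkl","wb")); print(n,np.round(c["E"],3),c["camera_matrix"])
E
```

```text
{'time_s': np.float64(0.0), 'q': array([ 1.063,  0.182,  1.608,  0.   ,  1.354, -0.206]), 'dq': array([ 0.   , -0.001, -0.   , -0.001, -0.003, -0.002]), 'joint_efforts': array([ 1.0000e-03, -4.4487e+01, -3.5134e+01, -0.0000e+00,  9.0000e-03,
       -0.0000e+00]), 'eef_pos': array([0.171, 0.549, 0.249]), 'eef_rot': array([-0.   ,  0.15 ,  0.989, -0.001]), 'wrist_force': array([ 0.393, -0.142,  0.082]), 'torque': array([0.033, 0.024, 0.001]), 'grasp_force': np.float64(0.0), 'opening': np.float64(1.002)} 0.019
top [[-6.000e-03 -9.790e-01  2.030e-01  2.930e-01]
 [-1.000e+00  6.000e-03 -3.000e-03 -7.000e-03]
 [ 1.000e-03 -2.030e-01 -9.790e-01  1.205e+00]
 [ 0.000e+00  0.000e+00  0.000e+00  1.000e+00]] [[463.84148264   0.         316.55513653]
 [  0.         463.84148264 236.5697792 ]
 [  0.           0.           1.        ]]
wrist [[ 0.296  0.904  0.309  0.091]
 [ 0.955 -0.279 -0.099  0.572]
 [-0.003  0.324 -0.946  0.373]
 [ 0.     0.     0.     1.   ]] [[400.17909811   0.         317.14681708]
 [  0.         400.17909811 233.40578729]
 [  0.           0.           1.        ]]
```

View pics/top0.png

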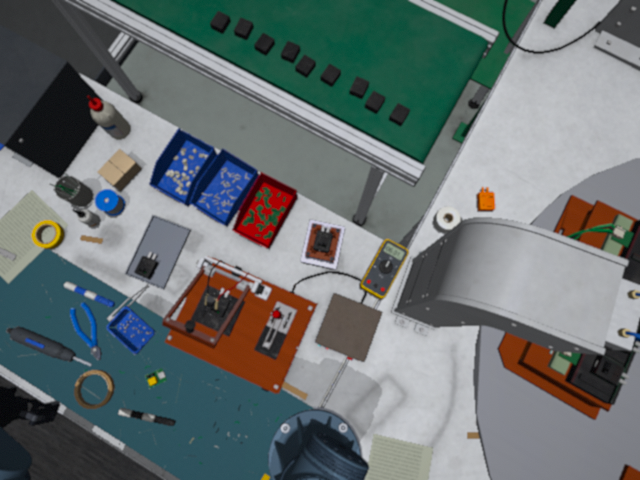

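The grey tray is at about (160,252), with a black charger at (146,265). The jig could be the board at (323,242) or the orange station at (215,308). An orange look-alike is at (486,200). I'll enlarge to tell the two jig candidates apart.

```bash
python3 - <<'E'
from h import *
import pickle
c=pickle.load(open("top0.pkl","rb"))
a=c["color"][205:300,110:210,::-1]; b=c["color"][205:300,290:360,::-1]
cv2.imwrite("pics/crop1.png",cv2.resize(np.hstack([a,b]),None,fx=4.6,fy=4.6,interpolation=cv2.INTER_CUBIC))
for p in [(323,242),(146,265),(165,240),(215,308),(323,228),(315,262)]: print(p,dep(c,*p).round(3))
E
```

```text
(323, 242) [ 0.517 -0.026  0.061]
(146, 265) [0.467 0.429 0.023]
(165, 240) [0.536 0.391 0.002]
(215, 308) [0.348 0.214 0.176]
(323, 228) [ 0.555 -0.026  0.05 ]
(315, 262) [ 0.474 -0.005  0.013]
```

View pics/crop1.png

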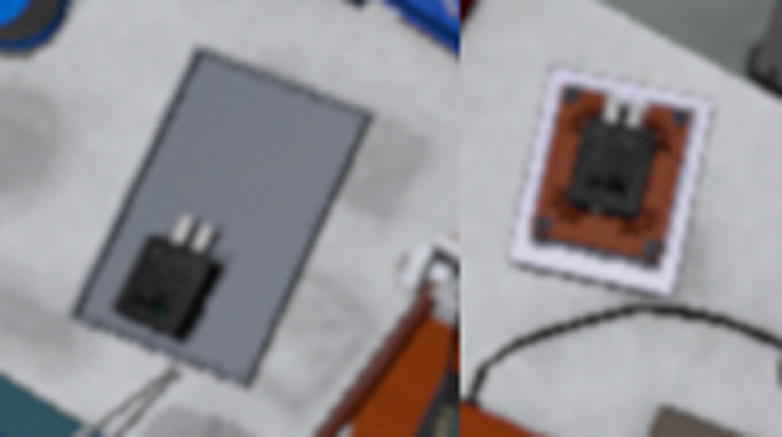

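View pics/wrist0.png

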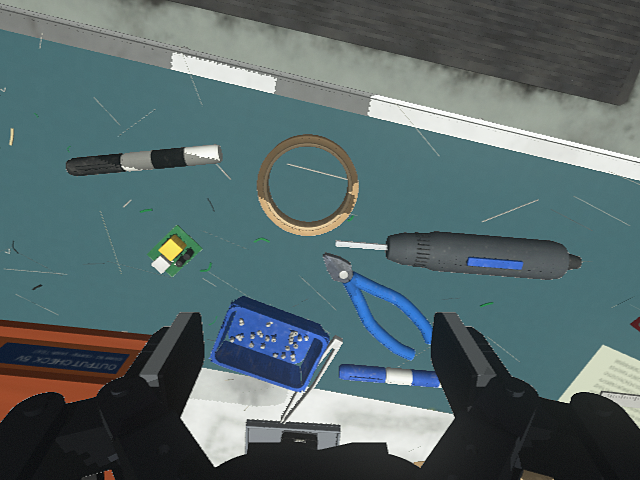

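The crop settles it. The jig is at (323,242): aluminium base, brown cradle, and the black charger in its pocket with pins up-image (+x). The tray spans (126..190, 216..288), with the untested charger at about (146,267) in the near half. The orange plug at (486,200) is only the look-alike.

```bash
python3 - <<'E'
from h import *
import pickle
c=pickle.load(open("top0.pkl","rb"))
A=lambda x,y:(110+x/4.6,205+y/4.6); B=lambda x,y:(290+(x-460)/4.6,205+y/4.6)
def quad(P,z,f):
    w=np.array([ray(c,*f(*p),z) for p in P]); 
    print(w.round(4).tolist(),"c",w.mean(0).round(4),"sides",[np.linalg.norm(w[i]-w[(i+1)%4]).round(4) for i in range(4)],
    "ang of side01 , 12",[np.round(np.arctan2(*(w[(i+1)%4]-w[i])[[1,0]]),3) for i in (0,1,2,3)])
print("tray");quad([(200,50),(370,118),(250,382),(75,318)],.010,A)
print("untested");quad([(150,236),(224,262),(185,340),(116,308)],.025,A)
print("pins",ray(c,*A(193,232),.014))
print("jigbase");quad([(555,70),(713,100),(672,295),(512,262)],.012,B)
print("cradle");quad([(568,85),(695,112),(655,262),(530,238)],.045,B)
print("tested");quad([(590,122),(655,138),(640,215),(572,200)],.062,B)
print("hand_eye",np.round(cam("wrist")["hand_eye"],3))
# height map
K=c["camera_matrix"];v,u=np.mgrid[0:480,0:640];d=c["depth"];P=np.stack([(u-K[0,2])/K[0,0]*d,(v-K[1,2])/K[1,1]*d,d],-1)@np.array(c["E"])[:3,:3].T+np.array(c["E"])[:3,3]
for x in np.arange(.70,.25,-.05):
    r=[]
    for y in np.arange(-.2,.56,.05):
        m=(abs(P[...,0]-x)<.025)&(abs(P[...,1]-y)<.025)&(d>0); r.append(f"{1000*P[...,2][m].max() if m.any() else -1:4.0f}")
    print(round(x,2)," ".join(r))
E
```

```text
tray
[[0.6001, 0.4228, 0.01], [0.5594, 0.3228, 0.01], [0.4086, 0.3823, 0.01], [0.4451, 0.4829, 0.01]] c [0.5033 0.4027 0.01  ] sides [np.float64(0.108), np.float64(0.1621), np.float64(0.1069), np.float64(0.1662)] ang of side01 , 12 [np.float64(-1.958), np.float64(2.765), np.float64(1.222), np.float64(-0.37)]
untested
[[0.4891, 0.4383, 0.025], [0.4742, 0.396, 0.025], [0.4306, 0.4149, 0.025], [0.4487, 0.4544, 0.025]] c [0.4606 0.4259 0.025 ] sides [np.float64(0.0449), np.float64(0.0474), np.float64(0.0434), np.float64(0.0435)] ang of side01 , 12 [np.float64(-1.91), np.float64(2.733), np.float64(1.142), np.float64(-0.378)]
pins [0.493076   0.41836638 0.014     ]
jigbase
[[0.5854, 0.0056, 0.012], [0.5672, -0.0849, 0.012], [0.4548, -0.0598, 0.012], [0.474, 0.0303, 0.012]] c [ 0.5204 -0.0272  0.012 ] sides [np.float64(0.0924), np.float64(0.1152), np.float64(0.0921), np.float64(0.1141)] ang of side01 , 12 [np.float64(-1.769), np.float64(2.922), np.float64(1.36), np.float64(-0.218)]
cradle
[[0.5687, -0.0019, 0.045], [0.5529, -0.0726, 0.045], [0.4686, -0.0493, 0.045], [0.4823, 0.0194, 0.045]]
[... 728 characters left out ...]
  31   79   46   54   55
0.65   -1   -1   -1   -3    5   81   78   79   80   29   78   57   41    6   55   55
0.6   -1   -1    4   21   19   84   79   78   79   47   42   41   14   10   52   67
0.55   36    6   18   65   66    5   82   41   54   44    5   15    9   13    5    6
0.5   41   38    9   67   65   19   52   40    5   85    7   14   29   28    9    5
0.45   47   45   26   46   29   36   25  146  177  184   91   13   30   30   12    5
0.4  454   40   62   64   84   90  169  192  214  219  220    5   15   12   19   21
0.35  486   66   66   65   90  266  265  221  223  221  256   85   24   36   36   17
0.3   21   67   68   66   87  258  256  224  261  280  262   91   36   37   36   17
```

Emit:
play_rows:
  xyz:
    - [0,0,-60]
    - [-30,-8,-110]
    - [-85,-21,-130]
    - [-140,-35,-130]
    - [-195,-48,-130]
    - [-250,-62,-130]
    - [-305,-75,-130]
    - [-345,-100,-130]
    - [-375,-140,-130]
    - [-400,-190,-130]
  rot:
    - [0,0,0]
    - [0,0,0]
    - [0,0,0]
    - [0,0,0]
    - [0,0,0]
    - [0,0,0]
    - [0,0,0]
    - [0,0,0]
    - [0,0,-0.04]
    - [0,0,-0.075]
  grip: [1,1,1,1,1,1,1,1,1,1]

```text
time_s: 1.4
eef_pos: [0.4969, 0.2472, 0.3795]
eef_rot: [-0.0, 0.112, 0.994, -0.0]
wrist_force: [0.9, 0.6, -0.0]
opening: 1.003
grasp_force: 0.0
```

Emit:
play_rows:
  xyz:
    - [-17,-52,0]
    - [-34,-104,0]
    - [-50,-156,20]
    - [-66,-208,60]
    - [-82,-262,110]
    - [-82,-262,160]
    - [-82,-262,200]
    - [-82,-262,200]
    - [-82,-262,200]
    - [-82,-262,200]
  rot:
    - [0,0,0]
    - [0,0,0]
    - [0,0,0]
    - [0,0,0]
    - [0,0,0]
    - [0,0,0]
    - [0,0,0]
    - [0,0,0]
    - [0,0,0]
    - [0,0,0]
  grip: [1,1,1,1,1,1,1,1,1,1]

```text
time_s: 2.65
eef_pos: [0.5189, -0.0251, 0.1828]
eef_rot: [0.002, 0.113, 0.994, -0.0]
wrist_force: [-0.4, -0.4, 0.9]
opening: 1.001
grasp_force: 0.0
```

```bash
python3 - <<'E'
from h import *
import pickle
print(T().round(4))
c=cam("wrist"); save(c,"pics/w1.png"); pickle.dump(c,open("w1.pkl","wb"))
E
```

```text
[[-9.745e-01  2.242e-01  4.100e-03  5.189e-01]
 [ 2.242e-01  9.745e-01 -1.200e-03 -2.510e-02]
 [-4.300e-03 -2.000e-04 -1.000e+00  1.828e-01]
 [ 0.000e+00  0.000e+00  0.000e+00  1.000e+00]]
```

View pics/w1.png

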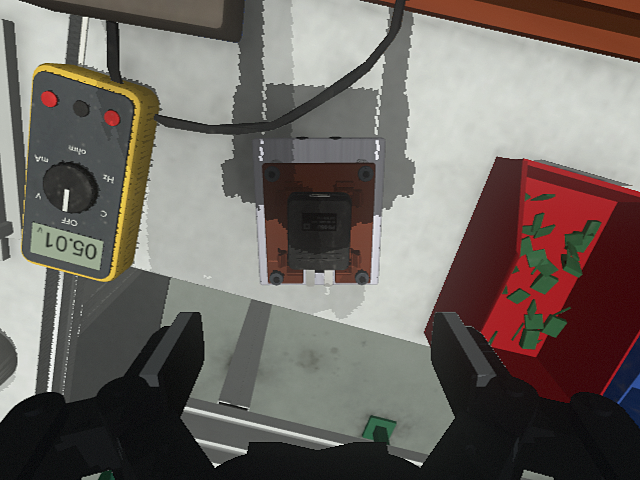

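The jig is well centred. Screw heads are at (272,174), (366,173), (276,278) and (362,277), the charger's top spans about (289–351, 193–268), and the pins are at (309,277) and (328,277), pointing down-image (+x).

```bash
python3 - <<'E'
from h import *
import pickle
c=pickle.load(open("w1.pkl","rb"))
S=[ray(c,*p,.0455) for p in [(272,174),(366,173),(276,278),(362,277)]]
m=np.mean(S,0); print(np.round(S,4).tolist(),"c",m.round(4))
dx=(S[2]-S[0])+(S[3]-S[1]); dy=(S[0]-S[1])+(S[2]-S[3]);print("len",dx/2,dy/2,"yaw",np.arctan2(dx[1],dx[0]),np.arctan2(-dy[0],dy[1]), np.arctan2(dy[0],-dy[1]))
print("pins",[ray(c,u,277,.051).round(4).tolist() for u in(309,328)])
save(c,"pics/w1c.png",(240,130,400,300),3.5)
print(dep(c,320,225),dep(c,255,210))
E
```

```text
[[0.4786, -0.0479, 0.0455], [0.4917, 0.0124, 0.0455], [0.5519, -0.0646, 0.0455], [0.5649, -0.0042, 0.0455]] c [ 0.5218 -0.0261  0.0455]
len [ 0.07328515 -0.0166124   0.        ] [-0.01299118 -0.06033847  0.        ] yaw -0.22291448333855124 2.929524904113867 -0.21206774947592597
pins [[0.5539, -0.0405, 0.051], [0.5569, -0.0275, 0.051]]
[ 0.51455007 -0.02379085  0.06241743] [ 5.10560512e-01 -7.54602520e-02  4.93737897e-04]
```

View pics/w1c.png

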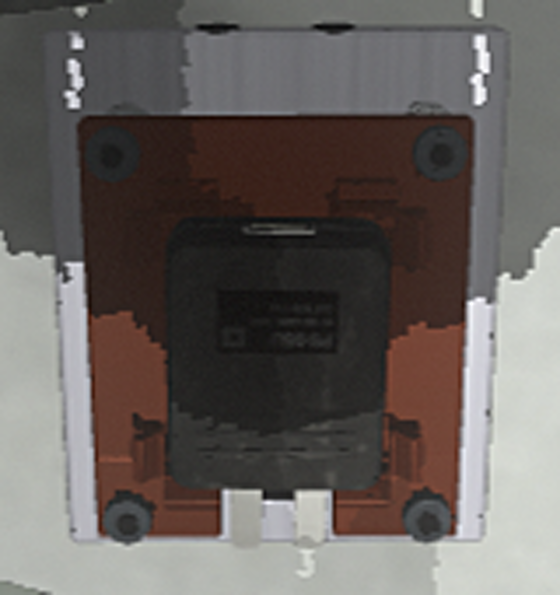

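Emit:
play_rows:
  xyz:
    - [-3,-1,30]
    - [-3,-1,60]
    - [-3,-1,80]
    - [-3,-1,95]
    - [-3,-1,103]
    - [-3,-1,105]
    - [-3,-1,105]
    - [-3,-1,105]
    - [-3,-1,105]
    - [-3,-1,105]
  rot:
    - [0,0,-0.007]
    - [0,0,-0.007]
    - [0,0,-0.007]
    - [0,0,-0.007]
    - [0,0,-0.007]
    - [0,0,-0.007]
    - [0,0,-0.007]
    - [0,0,-0.007]
    - [0,0,-0.007]
    - [0,0,-0.007]
  grip: [0.75,0.75,0.75,0.75,0.75,0.75,0.75,0.75,0.75,0.75]

```text
time_s: 3.95
eef_pos: [0.5201, -0.0267, 0.0755]
eef_rot: [0.0, 0.11, 0.994, -0.0]
wrist_force: [-0.6, -0.2, 0.8]
opening: 0.747
grasp_force: 0.0
```

```bash
python3 - <<'E'
from h import *
print(T().round(4), readout.get_obs()["q"].round(2))
c=cam("wrist"); save(c,"pics/w2.png",(140,230,500,480),2)
E
```

```text
[[-9.760e-01  2.180e-01  3.000e-04  5.201e-01]
 [ 2.180e-01  9.760e-01 -1.000e-04 -2.670e-02]
 [-3.000e-04 -0.000e+00 -1.000e+00  7.550e-02]
 [ 0.000e+00  0.000e+00  0.000e+00  1.000e+00]] [-0.28  0.29  1.87 -0.    0.98 -1.63]
```

View pics/w2.png

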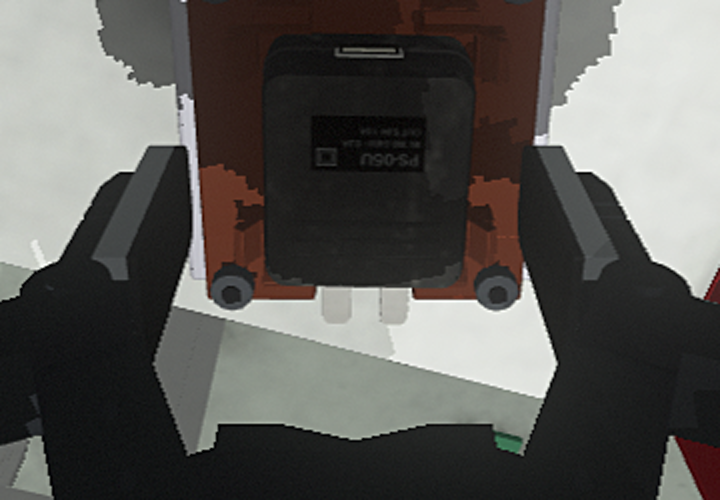

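The charger sits about 2 mm to tool +y (charger mid 368, fingers mid 356 in the crop). I'll correct that, go down and grip.

Emit:
play_rows:
  xyz:
    - [-1,1.5,5]
    - [-1.5,1.5,10]
    - [-1.5,1.5,14]
    - [-1.5,1.5,14]
    - [-1.5,1.5,14]
    - [-1.5,1.5,14]
    - [-1.5,1.5,14]
    - [-1.5,1.5,14]
    - [-1.5,1.5,14]
    - [-1.5,1.5,14]
  rot:
    - [0,0,0]
    - [0,0,0]
    - [0,0,0]
    - [0,0,0]
    - [0,0,0]
    - [0,0,0]
    - [0,0,0]
    - [0,0,0]
    - [0,0,0]
    - [0,0,0]
  grip: [0.75,0.75,0.75,0.75,0.6,0.5,0.4,0.4,0.4,0.4]

```text
time_s: 5.25
eef_pos: [0.522, -0.0256, 0.0615]
eef_rot: [0.0, 0.11, 0.994, -0.0]
wrist_force: [-1.9, 0.1, 3.5]
opening: 0.487
grasp_force: 63.8
```

```bash
python3 - <<'E'
from h import *
import pickle
o=readout.get_obs();print(T().round(4), o["wrist_force"].round(2),o["torque"].round(2),o["opening"],o["grasp_force"])
c=cam("wrist"); pickle.dump(c,open("g1.pkl","wb"));save(c,"pics/g1.png",(140,200,500,470),2)
E
```

```text
[[-9.759e-01  2.181e-01  4.000e-04  5.220e-01]
 [ 2.181e-01  9.759e-01 -1.000e-04 -2.560e-02]
 [-4.000e-04 -0.000e+00 -1.000e+00  6.150e-02]
 [ 0.000e+00  0.000e+00  0.000e+00  1.000e+00]] [-1.88  0.08  3.51] [0.04 0.12 0.02] 0.48682563970272724 63.7549102306366
```

View pics/g1.png

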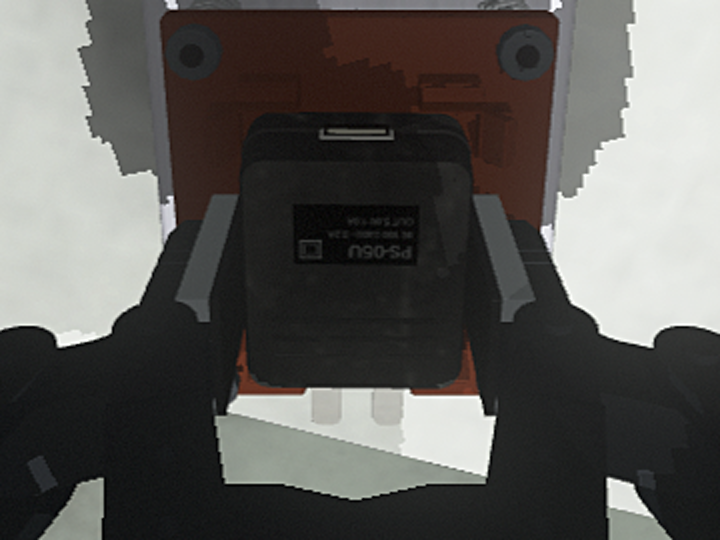

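Gripped cleanly and centred (opening 0.487). The USB edge is at row 133 and the body spans rows 160–385 in this 2x crop, which gives me the reference for seating the second charger. Next I lift and carry.

Emit:
play_rows:
  xyz:
    - [0,0,-5]
    - [0,0,-20]
    - [0,0,-55]
    - [0,0,-100]
    - [0,0,-150]
    - [0,10,-200]
    - [6,30,-240]
    - [12,65,-260]
    - [20,110,-260]
    - [29,160,-260]
  rot:
    - [0,0,0]
    - [0,0,0]
    - [0,0,0]
    - [0,0,0]
    - [0,0,0]
    - [0,0,0]
    - [0,0,0]
    - [0,0,0.03]
    - [0,0,0.06]
    - [0,0,0.09]
  grip: [0.4,0.4,0.4,0.4,0.4,0.4,0.4,0.4,0.4,0.4]

```text
time_s: 6.55
eef_pos: [0.5284, 0.138, 0.3228]
eef_rot: [0.001, 0.155, 0.988, 0.0]
wrist_force: [1.2, -0.4, 0.4]
opening: 0.484
grasp_force: 63.3
```

Emit:
play_rows:
  xyz:
    - [15,55,0]
    - [29,105,0]
    - [43,155,0]
    - [57,203,20]
    - [66,235,60]
    - [68,243,110]
    - [68,243,145]
    - [68,243,160]
    - [68,243,160]
    - [68,243,160]
  rot:
    - [0,0,0.02]
    - [0,0,0.04]
    - [0,0,0.061]
    - [0,0,0.061]
    - [0,0,0.061]
    - [0,0,0.061]
    - [0,0,0.061]
    - [0,0,0.061]
    - [0,0,0.061]
    - [0,0,0.061]
  grip: [0.4,0.4,0.4,0.4,0.4,0.4,0.4,0.4,0.4,0.4]

```text
time_s: 7.8
eef_pos: [0.539, 0.3894, 0.1638]
eef_rot: [0.001, 0.185, 0.983, 0.001]
wrist_force: [0.7, -0.1, 0.0]
opening: 0.488
grasp_force: 63.3
```

```bash
python3 - <<'E'
from h import *
import pickle
print(T().round(4))
c=cam("wrist"); pickle.dump(c,open("t1.pkl","wb"));save(c,"pics/t1.png")
E
```

```text
[[-0.9319  0.3627  0.0032  0.539 ]
 [ 0.3627  0.9319  0.0015  0.3894]
 [-0.0025  0.0026 -1.      0.1638]
 [ 0.      0.      0.      1.    ]]
```

View pics/t1.png

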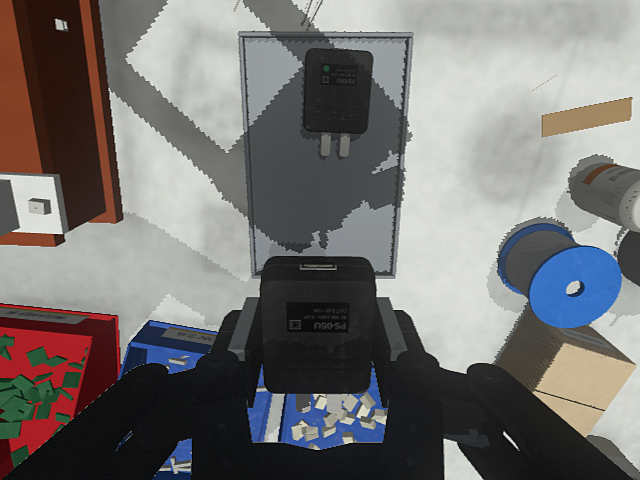

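The tray rim corners are at (239,33), (413,33), (397,277) and (250,277). The untested charger is at about (304–371, 48–132) with pin tips at (325,157) and (343,157). The tested one is held. Next I measure these.

```bash
python3 - <<'E'
from h import *
import pickle
c=pickle.load(open("t1.pkl","rb"))
def quad(P,z):
    w=np.array([ray(c,*p,z) for p in P]); 
    print(w.round(4).tolist(),"c",w.mean(0).round(4),"sides",[np.linalg.norm(w[i]-w[(i+1)%4]).round(4) for i in range(4)],
    "ang",[np.round(np.arctan2(*(w[(i+1)%4]-w[i])[[1,0]]),3) for i in (0,1,2,3)])
quad([(239,33),(413,33),(397,277),(250,277)],.010)
print([ray(c,*p,.014).round(4) for p in [(325,157),(343,157)]], ray(c,334,157,.014))
# untested outline: dark pixels
g=cv2.cvtColor(c["color"],cv2.COLOR_RGB2GRAY); P=np.array([[dep(c,u,v)[2] for u in range(280,400)] for v in range(38,150)])
m=((P>.020)&(P<.032)).astype(np.uint8)
cn=max(cv2.findContours(m,cv2.RETR_EXTERNAL,cv2.CHAIN_APPROX_NONE)[0],key=cv2.contourArea)[:,0]+[280,38]
w=np.array([ray(c,u,v,.025)[:2]*1000 for u,v in cn],np.float32); r=cv2.minAreaRect(w); print(r, np.median(P[m>0]))
E
```

```text
[[0.4092, 0.3862, 0.01], [0.4485, 0.4877, 0.01], [0.6054, 0.4279, 0.01], [0.5648, 0.3234, 0.01]] c [0.507  0.4063 0.01  ] sides [np.float64(0.1089), np.float64(0.1679), np.float64(0.1121), np.float64(0.1679)] ang [np.float64(1.201), np.float64(-0.364), np.float64(-1.941), np.float64(2.758)]
[array([0.5   , 0.4091, 0.014 ]), array([0.5044, 0.4205, 0.014 ])] [0.50221133 0.41480383 0.014     ]
((463.9015808105469, 430.8562316894531), (40.78876876831055, 48.625858306884766), 66.17417907714844) 0.02504687644811754
```

Emit:
play_rows:
  xyz:
    - [0,3,40]
    - [0,3,80]
    - [0,3,110]
    - [0,3,126]
    - [0,3,134]
    - [0,3,137]
    - [0,3,137]
    - [0,3,137]
    - [0,3,137]
    - [0,3,137]
  rot:
    - [0,0,0]
    - [0,0,0]
    - [0,0,0]
    - [0,0,0]
    - [0,0,0]
    - [0,0,0]
    - [0,0,0]
    - [0,0,0]
    - [0,0,0]
    - [0,0,0]
  grip: [0.4,0.4,0.4,0.4,0.4,0.4,0.4,0.4,0.4,0.4]

```text
time_s: 9.1
eef_pos: [0.5392, 0.3921, 0.0249]
eef_rot: [0.0, 0.184, 0.983, 0.0]
wrist_force: [0.3, -0.1, 1.5]
opening: 0.488
grasp_force: 63.7
```

Emit:
play_rows:
  xyz:
    - [0,0,0]
    - [0,0,0]
    - [0,0,-2]
    - [0,0,-20]
    - [0,0,-55]
    - [20,2,-85]
    - [50,5,-95]
    - [75,7,-95]
    - [84,9,-95]
    - [84,9,-95]
  rot:
    - [0,0,0]
    - [0,0,0]
    - [0,0,0]
    - [0,0,0]
    - [0,0,0]
    - [0,0,0]
    - [0,0,0.02]
    - [0,0,0.04]
    - [0,0,0.04]
    - [0,0,0.04]
  grip: [0.55,0.62,0.62,0.65,0.7,0.7,0.7,0.7,0.7,0.7]

```text
time_s: 10.35
eef_pos: [0.4639, 0.4311, 0.1199]
eef_rot: [0.0, 0.203, 0.979, 0.0]
wrist_force: [0.7, -0.1, 0.6]
opening: 0.698
grasp_force: 0.0
```

```bash
python3 - <<'E'
from h import *
import pickle
print(T().round(4))
c=cam("wrist"); pickle.dump(c,open("u1.pkl","wb"));save(c,"pics/u1.png",(140,160,500,460),2)
E
```

```text
[[-9.173e-01  3.982e-01  8.000e-04  4.639e-01]
 [ 3.982e-01  9.173e-01  3.000e-04  4.311e-01]
 [-6.000e-04  6.000e-04 -1.000e+00  1.199e-01]
 [ 0.000e+00  0.000e+00  0.000e+00  1.000e+00]]
```

View pics/u1.png

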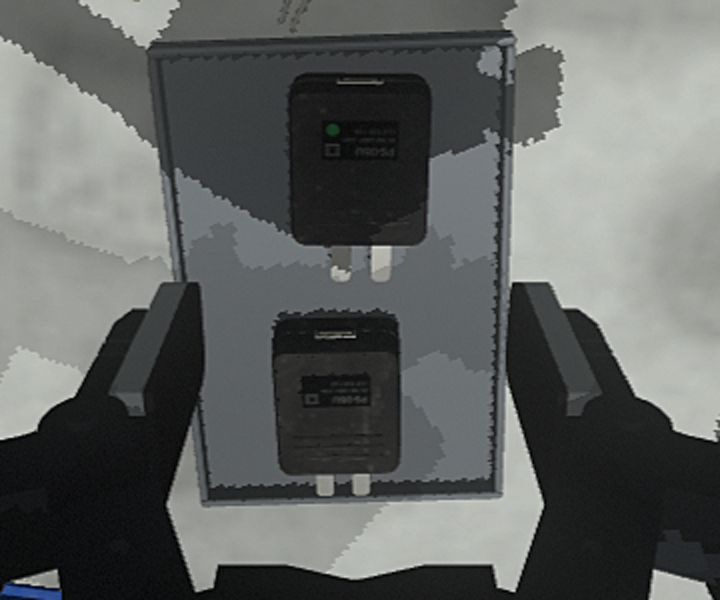

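The tested charger lies flat in the +x half, inside the walls. The untested top face is about (290,93), (432,95), (427,244), (290,244) in the crop, with pin tips at (341,279) and (381,279).

```bash
python3 - <<'E'
from h import *
import pickle
t=T()
def meas(f,z,off,P,pins):
    c=pickle.load(open(f,"rb")); Q=[(x/2+off[0],y/2+off[1]) for x,y in P]
    E=np.linalg.inv(c["E"]@np.eye(4))
    w=np.array([ray(c,*q,z) for q in Q]); p=ray(c,pins[0]/2+off[0],pins[1]/2+off[1],z-.011)
    print(f,w.round(4).tolist(),"c",w.mean(0).round(4),"sides",[np.linalg.norm(w[i]-w[(i+1)%4]).round(4) for i in range(4)],"ang",[np.round(np.arctan2(*(w[(i+1)%4]-w[i])[[1,0]]),3) for i in (0,1,2,3)],"pins",p.round(4))
    return w.mean(0),p
meas("g1.pkl",.062,(140,200),[(241,160),(472,160),(462,380),(251,380)],(355,425))
c,p=meas("u1.pkl",.025,(140,160),[(290,93),(432,95),(427,244),(290,244)],(361,279))
ti=np.linalg.inv(t); print("in tool mm",(ti[:3,:3]@(c-t[:3,3])*1000).round(1),(ti[:3,:3]@(p-t[:3,3])*1000).round(1))
E
```

```text
g1.pkl [[0.4941, -0.0405, 0.062], [0.5025, -0.0021, 0.062], [0.5472, -0.0117, 0.062], [0.5386, -0.0506, 0.062]] c [ 0.5206 -0.0262  0.062 ] sides [np.float64(0.0393), np.float64(0.0457), np.float64(0.0398), np.float64(0.0457)] ang [np.float64(1.353), np.float64(-0.212), np.float64(-1.788), np.float64(2.919)] pins [ 0.5632 -0.0359  0.051 ]
u1.pkl [[0.4343, 0.4226, 0.025], [0.4508, 0.4593, 0.025], [0.4935, 0.4408, 0.025], [0.4771, 0.4028, 0.025]] c [0.4639 0.4314 0.025 ] sides [np.float64(0.0402), np.float64(0.0465), np.float64(0.0414), np.float64(0.0471)] ang [np.float64(1.149), np.float64(-0.409), np.float64(-1.978), np.float64(2.708)] pins [0.5019 0.4155 0.014 ]
in tool mm [ 0.8  0.4 94.7] [-40.4   1.  105.8]
```

Emit:
play_rows:
  xyz:
    - [0,0.5,0]
    - [0,0.5,25]
    - [0,0.5,50]
    - [0,0.5,75]
    - [0,0.5,88]
    - [0,0.5,94]
    - [0,0.5,94]
    - [0,0.5,94]
    - [0,0.5,94]
    - [0,0.5,94]
  rot:
    - [0,0,0.008]
    - [0,0,0.008]
    - [0,0,0.008]
    - [0,0,0.008]
    - [0,0,0.008]
    - [0,0,0.008]
    - [0,0,0.008]
    - [0,0,0.008]
    - [0,0,0.008]
    - [0,0,0.008]
  grip: [0.6,0.59,0.59,0.59,0.59,0.59,0.59,0.59,0.5,0.4]

```text
time_s: 11.65
eef_pos: [0.4648, 0.4318, 0.0267]
eef_rot: [0.001, 0.208, 0.978, 0.001]
wrist_force: [-0.9, -0.3, 5.8]
opening: 0.484
grasp_force: 61.4
```

Emit:
play_rows:
  xyz:
    - [0,0,0]
    - [0,0,0]
    - [0,0,0]
    - [0,0,0]
    - [0,0,-5]
    - [0,0,-20]
    - [0,0,-55]
    - [0,0,-95]
    - [0,0,-95]
    - [0,0,-95]
  rot:
    - [0,0,0]
    - [0,0,0]
    - [0,0,0]
    - [0,0,0]
    - [0,0,0]
    - [0,0,0]
    - [0,0,0]
    - [0,0,0]
    - [0,0,0]
    - [0,0,0]
  grip: [0.4,0.4,0.4,0.4,0.4,0.4,0.4,0.4,0.4,0.4]

```text
time_s: 12.9
eef_pos: [0.4637, 0.4311, 0.1204]
eef_rot: [-0.0, 0.208, 0.978, -0.0]
wrist_force: [-1.3, -0.3, 0.1]
opening: 0.488
grasp_force: 60.7
```

```bash
python3 - <<'E'
from h import *
import pickle
o=readout.get_obs();print(T().round(4), o["wrist_force"].round(2),o["opening"],o["grasp_force"])
c=cam("wrist"); pickle.dump(c,open("g2.pkl","wb"));a=pickle.load(open("g1.pkl","rb"))
im=np.hstack([x["color"][230:460,220:410,::-1] for x in(a,c)]); cv2.imwrite("pics/g2.png",cv2.resize(im,None,fx=2,fy=2,interpolation=cv2.INTER_CUBIC))
E
```

```text
[[-0.9136  0.4066 -0.      0.4637]
 [ 0.4066  0.9136 -0.      0.4311]
 [ 0.     -0.     -1.      0.1204]
 [ 0.      0.      0.      1.    ]] [-1.28 -0.31  0.07] 0.4880010617035792 60.72681784629822
```

View pics/g2.png

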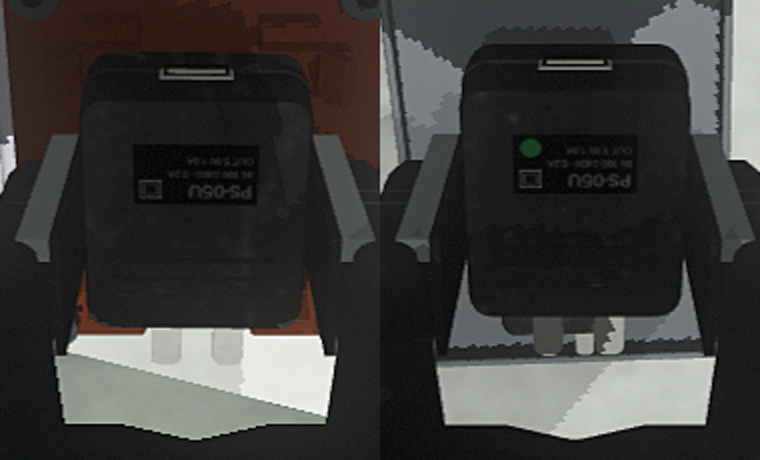

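Both crops match in width. The untested charger sits about 9 px (2x) higher in its crop, so it is roughly 1.5 mm further back in the grip than the first one was. I'll offset the seat target forward by that amount and carry it over.

Emit:
play_rows:
  xyz:
    - [0,0,-30]
    - [0,0,-80]
    - [-10,-13,-130]
    - [-30,-39,-170]
    - [-60,-79,-195]
    - [-92,-121,-200]
    - [-124,-163,-200]
    - [-152,-200,-200]
    - [-175,-230,-200]
    - [-190,-262,-200]
  rot:
    - [0,0,0]
    - [0,0,0]
    - [0,0,0]
    - [0,0,-0.02]
    - [0,0,-0.04]
    - [0,0,-0.07]
    - [0,0,-0.1]
    - [0,0,-0.13]
    - [0,0,-0.16]
    - [0,0,-0.199]
  grip: [0.4,0.4,0.4,0.4,0.4,0.4,0.4,0.4,0.4,0.4]

```text
time_s: 14.2
eef_pos: [0.5307, 0.113, 0.3185]
eef_rot: [-0.002, 0.109, 0.994, -0.0]
wrist_force: [0.1, -0.1, -0.3]
opening: 0.483
grasp_force: 60.7
```

Emit:
play_rows:
  xyz:
    - [-8,-45,0]
    - [-15,-90,10]
    - [-21,-125,40]
    - [-23.5,-138,90]
    - [-23.5,-138,140]
    - [-23.5,-138,185]
    - [-23.5,-138,215]
    - [-23.5,-138,230]
    - [-23.5,-138,232]
    - [-23.5,-138,232]
  rot:
    - [0,0,0]
    - [0,0,0]
    - [0,0,0]
    - [0,0,0]
    - [0,0,0]
    - [0,0,0]
    - [0,0,0]
    - [0,0,0]
    - [0,0,0]
    - [0,0,0]
  grip: [0.4,0.4,0.4,0.4,0.4,0.4,0.4,0.4,0.4,0.4]

```text
time_s: 15.45
eef_pos: [0.5246, -0.0254, 0.0892]
eef_rot: [0.001, 0.11, 0.994, -0.0]
wrist_force: [-0.1, -0.3, 0.0]
opening: 0.482
grasp_force: 60.8
```

```bash
python3 - <<'E'
from h import *
import pickle
o=readout.get_obs();print(T().round(4), o["wrist_force"].round(2),o["opening"])
c=cam("wrist"); pickle.dump(c,open("s1.pkl","wb"))
E
```

```text
[[-9.760e-01  2.179e-01  1.300e-03  5.246e-01]
 [ 2.179e-01  9.760e-01 -4.000e-04 -2.540e-02]
 [-1.400e-03 -1.000e-04 -1.000e+00  8.920e-02]
 [ 0.000e+00  0.000e+00  0.000e+00  1.000e+00]] [-0.13 -0.33  0.  ] 0.4819591696213864
```

Emit:
play_rows:
  xyz:
    - [0,0,2]
    - [0,0,6]
    - [0,0,10]
    - [0,0,14]
    - [0,0,17]
    - [0,0,19]
    - [0,0,21]
    - [0,0,23]
    - [0,0,23]
    - [0,0,23]
  rot:
    - [0,0,0]
    - [0,0,0]
    - [0,0,0]
    - [0,0,0]
    - [0,0,0]
    - [0,0,0]
    - [0,0,0]
    - [0,0,0]
    - [0,0,0]
    - [0,0,0]
  grip: [0.4,0.4,0.4,0.4,0.4,0.4,0.4,0.4,0.4,0.4]

```text
time_s: 16.75
eef_pos: [0.5239, -0.0252, 0.0654]
eef_rot: [0.0, 0.11, 0.994, -0.0]
wrist_force: [0.8, 0.5, -0.1]
opening: 0.484
grasp_force: 60.8
```

```bash
python3 - <<'E'
from h import *
o=readout.get_obs();print(T().round(4), o["wrist_force"].round(2),o["torque"].round(3),o["opening"])
E
```

```text
[[-9.760e-01  2.180e-01  2.000e-04  5.239e-01]
 [ 2.180e-01  9.760e-01 -1.000e-04 -2.520e-02]
 [-2.000e-04 -0.000e+00 -1.000e+00  6.540e-02]
 [ 0.000e+00  0.000e+00  0.000e+00  1.000e+00]] [ 0.8   0.48 -0.14] [0.017 0.019 0.   ] 0.4842536145451764
```

It is inside the straight part of the pocket with no side load. Next I press down gradually.

Emit:
play_rows:
  xyz:
    - [0,0,2]
    - [0,0,4]
    - [0,0,6]
    - [0,0,7.5]
    - [0,0,9]
    - [0,0,10]
    - [0,0,11]
    - [0,0,11]
    - [0,0,11]
    - [0,0,11]
  rot:
    - [0,0,0]
    - [0,0,0]
    - [0,0,0]
    - [0,0,0]
    - [0,0,0]
    - [0,0,0]
    - [0,0,0]
    - [0,0,0]
    - [0,0,0]
    - [0,0,0]
  grip: [0.4,0.4,0.4,0.4,0.4,0.4,0.4,0.4,0.4,0.4]

```text
time_s: 18.0
eef_pos: [0.5242, -0.0253, 0.0552]
eef_rot: [0.0, 0.11, 0.994, -0.0]
wrist_force: [-3.8, -0.8, 9.5]
opening: 0.488
grasp_force: 61.9
```

```bash
python3 - <<'E'
from h import *
o=readout.get_obs();print(T().round(4), o["wrist_force"].round(2),o["torque"].round(3),o["opening"])
E
```

```text
[[-9.760e-01  2.179e-01  5.000e-04  5.242e-01]
 [ 2.179e-01  9.760e-01 -2.000e-04 -2.530e-02]
 [-5.000e-04 -1.000e-04 -1.000e+00  5.520e-02]
 [ 0.000e+00  0.000e+00  0.000e+00  1.000e+00]] [-3.81 -0.77  9.49] [ 0.201  0.504 -0.051] 0.48825130854436477
```

Emit:
play_rows:
  xyz:
    - [0.4,0,0]
    - [0.7,0,0]
    - [0.7,0,0.5]
    - [0.7,0,1]
    - [0.7,0,1.5]
    - [0.7,0,2]
    - [0.7,0,2.5]
    - [0.7,0,2.5]
    - [0.7,0,2.5]
    - [0.7,0,2.5]
  rot:
    - [0,0,0]
    - [0,0,0]
    - [0,0,0]
    - [0,0,0]
    - [0,0,0]
    - [0,0,0]
    - [0,0,0]
    - [0,0,0]
    - [0,0,0]
    - [0,0,0]
  grip: [0.4,0.4,0.4,0.4,0.4,0.4,0.4,0.4,0.4,0.4]

```text
time_s: 19.25
eef_pos: [0.5242, -0.0253, 0.0536]
eef_rot: [0.001, 0.11, 0.994, -0.0]
wrist_force: [-4.1, 1.2, 15.7]
opening: 0.487
grasp_force: 62.7
```

```bash
python3 - <<'E'
from h import *
o=readout.get_obs();print(T()[:3,3].round(4), o["wrist_force"].round(2),o["torque"].round(3),o["opening"])
c=cam("wrist"); g=__import__("pickle").load(open("g1.pkl","rb"))
# heights: charger top, cradle floor plate (image rear strip of the cradle)
for n,k in(("ref",g),("now",c)):
    print(n,[dep(k,u,v).round(4).tolist() for u,v in[(318,340),(318,300),(262,240),(378,240),(318,225)]])
E
```

```text
[ 0.5242 -0.0253  0.0536] [-4.13  1.19 15.73] [ 0.305  0.761 -0.041] 0.48680133784117785
ref [[0.5219, -0.0266, 0.0613], [0.5062, -0.0231, 0.0611], [0.4857, -0.0401, 0.0448], [0.4953, 0.0023, 0.0442], [0.4859, -0.0186, 0.0402]]
now [[0.5249, -0.0265, 0.0521], [0.5088, -0.023, 0.0524], [0.487, -0.0391, 0.0397], [0.496, 0.0023, 0.0402], [0.4886, -0.0185, 0.0306]]
```

Emit:
play_rows:
  xyz:
    - [0.5,0,0]
    - [1,0,0.5]
    - [1,0,1]
    - [1,0,1.5]
    - [1,0,2]
    - [1,0,2]
    - [1,0,2]
    - [1,0,2]
    - [1,0,2]
    - [1,0,2]
  rot:
    - [0,0,0]
    - [0,0,0]
    - [0,0,0]
    - [0,0,0]
    - [0,0,0]
    - [0,0,0]
    - [0,0,0]
    - [0,0,0]
    - [0,0,0]
    - [0,0,0]
  grip: [0.4,0.4,0.4,0.4,0.4,0.4,0.4,0.4,0.4,0.4]

```text
time_s: 20.55
eef_pos: [0.5242, -0.0253, 0.0535]
eef_rot: [0.002, 0.11, 0.994, -0.0]
wrist_force: [-8.7, 1.6, 31.1]
opening: 0.484
grasp_force: 64.6
```

```bash
python3 - <<'E'
from h import *
o=readout.get_obs();print(T().round(4), o["wrist_force"].round(2),o["torque"].round(3),o["opening"])
c=cam("wrist"); g=__import__("pickle").load(open("g1.pkl","rb"))
def at(k,pts,r=3):
    K=k["camera_matrix"];v,u=np.mgrid[0:480,0:640];d=k["depth"];E=np.array(k["E"])
    return np.stack([(u-K[0,2])/K[0,0]*d,(v-K[1,2])/K[1,1]*d,d],-1)@E[:3,:3].T+E[:3,3]
for n,k in(("ref",g),("now",c)):
    P=at(k,0); q=np.array([.522,-.0258]); ex=np.array([.976,-.218]);ey=np.array([.218,.976])
    L=(P[...,:2]-q)@np.stack([ex,ey],1)*1000
    z=lambda x,y,r=2:(lambda m:(round(float(np.median(P[...,2][m])*1000),1),int(m.sum())))((abs(L[...,0]-x)<r)&(abs(L[...,1]-y)<r)&(k["depth"]>0))
    print(n,"plate",[z(x,y) for x,y in[(-38,0),(-41,15),(-41,-15)]],"screws",[z(-37,30),z(-37,-30)],"charger",[z(x,y) for x,y in[(-15,0),(-15,12),(-15,-12),(15,0),(15,12),(15,-12)]],"base",[z(-52,0),z(-52,20)])
E
```

```text
[[-9.760e-01  2.178e-01  3.500e-03  5.242e-01]
 [ 2.178e-01  9.760e-01 -1.100e-03 -2.530e-02]
 [-3.700e-03 -3.000e-04 -1.000e+00  5.350e-02]
 [ 0.000e+00  0.000e+00  0.000e+00  1.000e+00]] [-8.72  1.59 31.06] [ 4.170e-01  1.528e+00 -1.000e-03] 0.4842996299906449
ref plate [(39.9, 134), (39.5, 199), (39.4, 198)] screws [(45.4, 115), (45.4, 109)] charger [(61.9, 127), (125.5, 583), (125.7, 262), (61.9, 98), (61.8, 94), (61.8, 99)] base [(15.6, 82), (15.6, 85)]
now plate [(30.6, 101), (29.9, 162), (30.1, 155)] screws [(45.3, 140), (45.3, 158)] charger [(52.2, 125), (118.3, 586), (118.6, 471), (52.2, 96), (52.1, 100), (52.2, 94)] base [(15.6, 99), (15.4, 101)]
```

The stop is confirmed: commanding 2 mm more moved it 0.1 mm while the force went from 16 to 31 N. I'll ease off a little to keep a moderate pressing force, then check.

Emit:
play_rows:
  xyz:
    - [0,0,-0.5]
    - [0,0,-1]
    - [0,0,-1]
    - [0,0,-1]
    - [0,0,-1]
    - [0,0,-1]
    - [0,0,-1]
    - [0,0,-1]
    - [0,0,-1]
    - [0,0,-1]
  rot:
    - [0,0,0]
    - [0,0,0]
    - [0,0,0]
    - [0,0,0]
    - [0,0,0]
    - [0,0,0]
    - [0,0,0]
    - [0,0,0]
    - [0,0,0]
    - [0,0,0]
  grip: [0.4,0.4,0.4,0.4,0.4,0.4,0.4,0.4,0.4,0.4]

```text
time_s: 21.85
eef_pos: [0.5241, -0.0253, 0.0535]
eef_rot: [0.002, 0.11, 0.994, -0.0]
wrist_force: [-4.5, 0.8, 21.2]
opening: 0.485
grasp_force: 63.2
```

```bash
python3 -c "
from bench import ctrl
print(ctrl.hand_in())"
```

```text
the job is handed in; nothing more can be done
None
```

The job is handed in at 21.9 s: the tested charger lies flat in the tray's empty half, and the untested one is in the cradle, still gripped and pressed down onto the hard stops with about 21 N. I did not look directly at the pins over the probes.

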